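Close the terminal box with its tongued cover

TASK

Close the open terminal box with the cover that has a tongue on one edge: hold the cover tilted, hook the tongue under the box's lip, then swing the other end down so that the cover lies flat and fully home on its ledge, and let go. Leave the other cover, the one with no tongue, and the pipe clamp and blank flange where they lie.

Things in the scene. Friction and masses are not known exactly. Their poses are not given: they have to be found in the camera images.
- box_rest (a point): Open grey metal terminal box, 130 (x) x 98 (y) x 52 mm high, fixed; green circuit board inside. Point: cavity centre at the ledge on which the cover's underside rests, 30 mm above the bench. x points away from the robot (turned up to 20 deg), z up. Above the ledge the cavity is 120 (x) x 88 (y) mm; side walls end 12 mm and the far wall (two black cable glands outside) 16 mm above the ledge
- box_lip (a point): Middle of the inner edge of the box's lip, on its underside; axes as box_rest, 46 mm along -x from it and 18 mm higher. The lip, 4 mm thick, roofs the 14 mm of cavity between this edge and the near (robot side) wall, over the full width. The cover cannot go in flat; seated, its tongue lies under the lip pointing to -x, with about 3 mm play to each end and 5 mm to each side
- cover_handle (a point): Tongued cover, bare metal, 0.25 kg: body 92 (x) x 78 (y) x 14 mm; black bridge handle along x over the body's middle. Point: centre of the handle bar, 41 mm above the underside, 27 above the body's top face. Bar 56 (x) x 14 (y) x 22 mm high. Starts flat on the bench, tongue toward the robot (turned up to 20 deg). x runs from the tongue to the opposite edge, z up
- cover_tongue (a point): Middle of the outer edge of the cover's tongue, half-way through its thickness (2 mm above the underside); 68 mm along -x from cover_handle and 39 mm lower; same axes. The tongue is a flat tab 22 mm long (x), 52 mm wide, 4 mm thick, level with the cover's underside; cover and tongue are 114 mm long together
- plain_handle (a point): Centre of the handle bar of the other cover, which must stay where it is: same metal, width, thickness and black handle, but a plain 114 x 78 mm rectangle without a tongue; bar centre 41 mm above the underside
- kf_clamp: small round metal pipe clamp with a wing nut, 57x88x17 mm, lying on the bench; origin under its centre; a bystander
- cf_blank: round metal blank flange, 70 mm across, 13 mm high, lying on the bench; origin under its centre; a bystander
Mind the look-alikes: they are no part of the job. Leave any orange or turquoise look-alike of the part that bears cover_handle alone.

How it is judged:
On the way:
1. the tongue is hooked under the lip while the cover is still tilted, far end up, by more than 4 degrees (x of cover_tongue in the frame of box_rest between -0.063 and -0.049 m and z of cover_tongue in the frame of box_rest between -0.005 and 0.017 m and y of cover_tongue in the frame of box_rest between -0.02 and 0.02 m and x of cover_handle in the frame of box_rest above -0.02 m and angle between cover_handle's own z axis and vertical above 0.07 rad), for 0.1 s.
At the end, for the whole second after the job is handed in: the tongued cover lies in the box released and flat (within 3.4 degrees), on the ledge within 5 mm of height, its tongue at least 3 mm under the lip, within 12 mm sideways of the middle and 10 degrees of square; the plain cover is within 30 mm of where it lay (x of cover_tongue in the frame of box_rest between -0.064 and -0.049 m and z of cover_tongue in the frame of box_rest below 0.007 m and z of cover_handle in the frame of box_rest between 0.036 and 0.046 m and y of cover_handle in the frame of box_rest between -0.012 and 0.012 m and angle between the x axis of cover_handle and the x axis of box_rest, either way round below 0.175 rad and angle between cover_handle's own z axis and vertical below 0.06 rad and distance of plain_handle from where it was at the start of the episode below 0.03 m); the robot touches nothing.
It fails at once if the plain cover is moved more than 30 mm (distance of plain_handle from where it was at the start of the episode above 0.03 m).
It fails at once if the pipe clamp or the blank flange is moved more than 40 mm (distance of any of kf_clamp, cf_blank from where it was at the start of the episode above 0.04 m).
It also fails if it takes over 42 s, if anything falls off the work surface, if the arm or the gripper's body presses on something with over 40 N, if the wrist force passes 120 N, or if a joint passes its speed limit or range.

ROBOT

A 7-joint arm with a two-finger parallel gripper is mounted at the origin on a cart in front of the work surface, level with it; the furniture and walls round the work are solid. World frame = base frame: x ahead of the robot, y to its left, z up, the work surface at z = 0. Lengths are in m, angles in rad, forces in N, time in s.
With the tool pointing down it reaches from about 0.4 to 0.85 m from the base axis. Payload 10.4 kg.
Tool frame: the origin (TCP) lies at the very end of the fingers, on their centre line; the grasp point (between the pads) lies 19 mm behind it; z points along the fingers, y is the direction in which the jaws open and shut (so a half turn about z gives the same grasp; the last joint's range is limited). The gripper opens to 85 mm and grips with 20 to 120 N. Pads are 22 mm wide; open, the fingers measure 114 mm over their backs; the gripper's body (76 mm by 85 mm) begins 54 mm behind the grasp point. The pads swing forward as they close: fully open they stand 13 mm farther back than shut.
Start: joints at [1.275, 0.332, -0.065, 1.46, 0.022, 1.35, -0.088], TCP at [0.168, -0.602, 0.231] pointing down, gripper open.
Joint ranges: [-2.6, 2.6], [-0.5, 2.12], [-1.47, 1.34], [0.16, 2.42], [-1.27, 4.41], [0.06, 2.06], [-2.6, 2.6]. Speed limits (rad/s): [2.22, 2.22, 2.79, 2.79, 3.14, 3.14, 3.14].

INTERFACE

Orientations are given as a unit quaternion [x, y, z, w].
In Python, from workcell import get_obs, camera, camera_info, hand_in gives the robot as it stands.
- The arm moves only by the tool move_arm, never from a script. Its argument "moves" is a list of rows, each a list of 3 entries, a list of its own where there are three numbers: the shift along the tool's x, y, z in units of 25 mm (1.0 is 25 mm), then the turn, a rotation vector about the tool's x, y, z in degrees, then the opening, from 0 (shut) to 1 (fully open). A call has 1 to 5 rows; each row shifts and turns the commanded pose from where the row before left it, along the tool's axes as they then stand; what a row does not reach is not made up. A row lasts 1/8 s, in which the tool goes at most 62.5 mm and 10.7 degrees, less where a joint would pass 70% of its speed; a pose out of reach is approached as far as the arm can. A call is refused whole if a number of a shift passes 1 or a number of a turn 10.7, either way. A call with a gripper value outside its range is refused whole. The fingers move at their own pace and stop on an object; "squeeze" is the grip in N (left out, the last holds). Time passes only in rows, so rows that do not move let the fingers close. It gives the time, the measured TCP pose, the force and the opening at its end, in the units of the state.
- get_obs(): the state, without advancing time (a new reading comes with each control period).
- camera(name): name is "scene" or "side" or "wrist"; returns the picture (480x640x3 uint8, red, green, blue); there is no depth.
- camera_info(name): a dict with "fx", "fy", "cx", "cy" (pixels), "origin" and "rotation" of the camera in the world. Camera axes: x right, y down, z forward; pixel columns grow to the right and rows downward; lengths in m; the calibration is good to about 2 mm. A picture is of the moment at which its call begins: read the wrist's pose just before it. camera_info takes no time and is no camera call; for the wrist camera it gives the pose at the moment of the call.
- hand_in(): hands the job in, once; it reports no verdict.
The state is a dict: "clock": time; "joint_pos": joint angles; "joint_velocities": joint speeds; "tau": joint torques, N m; "position": TCP position; "ee_rot": TCP orientation; "ft_force": force on the tool from outside, world axes, zero at the start; "torque": the same for the moment, N m; "grip_width": opening from 0.0 (shut) to 1.0 (fully open).
Only numpy, scipy, OpenCV 4.12 (cv2) and the standard library are available. Lean on these libraries where they do the work, as an engineer would, in place of code of your own. Each camera call takes 0.05 s, during which the arm holds its last target. There are 200 camera calls.

## Working session

There is one attempt and no reset: what is moved stays moved. The work goes in short steps, Python scripts to look and compute and a tool call to move; the robot and the scene stay as the last step left them, time stands still between calls to the robot, and variables do not carry over. Pictures are saved under pics/ and viewed, about 8 in all and at most 12, crops included, and the job is handed in when it is done.

Besides the shell and the picture viewer there is one more tool, called after "Request:" as name(argument=value, ...), one argument or row to a line, values as JSON. move_arm: Moves the arm, as the interface text tells. Its arguments: {"type":"object","properties":{"moves":{"type":"array","items":{"type":"array"}},"squeeze":{"type":"number"}},"required":["moves"]}

```bash
mkdir -p pics; python3 - <<'E'
from workcell import *
import cv2
o=get_obs();print({k:o[k] for k in('clock','position','ee_rot','grip_width')})
for n in('scene','side'):
    i=camera_info(n);print(n,i)
    cv2.imwrite(f'pics/{n}0.png',camera(n)[:,:,::-1])
E
```

```text
{'clock': 0.0, 'position': array([ 0.16828004, -0.60154172,  0.2305379 ]), 'ee_rot': array([ 9.90712923e-01,  1.35968486e-01, -1.32094255e-04, -6.77063375e-04]), 'grip_width': 1.0012178062070576}
scene {'fx': 498.7641141276892, 'fy': 498.7641141276892, 'cx': 321.4301415984915, 'cy': 239.4212516193612, 'origin': array([-0.09028447,  0.60164947,  0.73886874]), 'rotation': array([-0.42298449,  0.80526781, -0.37330834,  0.18239727])}
side {'fx': 593.4455454127142, 'fy': 593.4455454127142, 'cx': 319.0929339037366, 'cy': 245.727447015997, 'origin': array([0.41085503, 1.28084795, 1.00250006]), 'rotation': array([-0.03568124,  0.90500383, -0.42309278,  0.02621868])}
```

View pics/scene0.png

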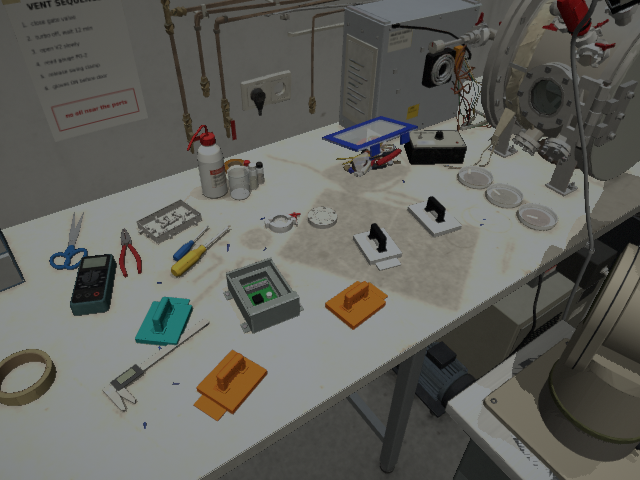

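View pics/side0.png

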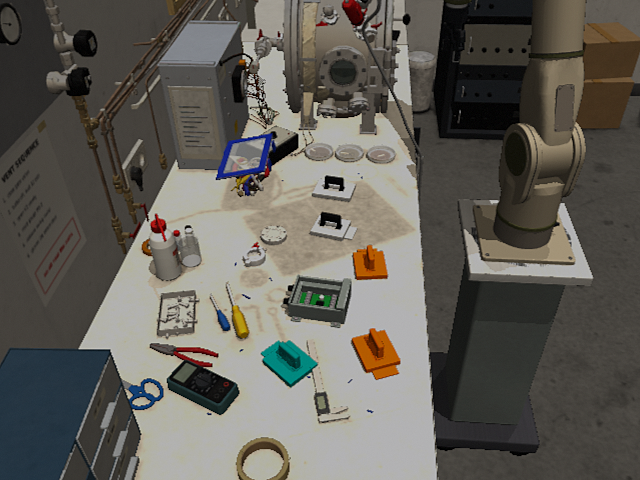

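Scene picture: the candidates are bare metal at (377,245) with a tab at (388,265), bare metal at (434,215) with no tab, orange at (356,303) and (232,380), and turquoise at (165,320). By the description I choose (377,245), which is (330,225) in the side view. The box is at (262,293) and (318,300). I'll check this with close crops.

```bash
python3 - <<'E'
import cv2,numpy as np
a=cv2.imread('pics/scene0.png');b=cv2.imread('pics/side0.png')
f=lambda im,x,y,w,h,s:cv2.resize(im[y:y+h,x:x+w],None,fx=s,fy=s,interpolation=cv2.INTER_CUBIC)
top=np.hstack([f(a,345,190,120,90,3.3333),f(b,300,165,120,90,3.3333)])
bot=np.hstack([f(a,210,250,120,90,3.3333),f(b,265,255,120,90,3.3333)])
cv2.imwrite('pics/crop1.png',np.vstack([top,bot]))
E
```

```text
(no output)
```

View pics/crop1.png

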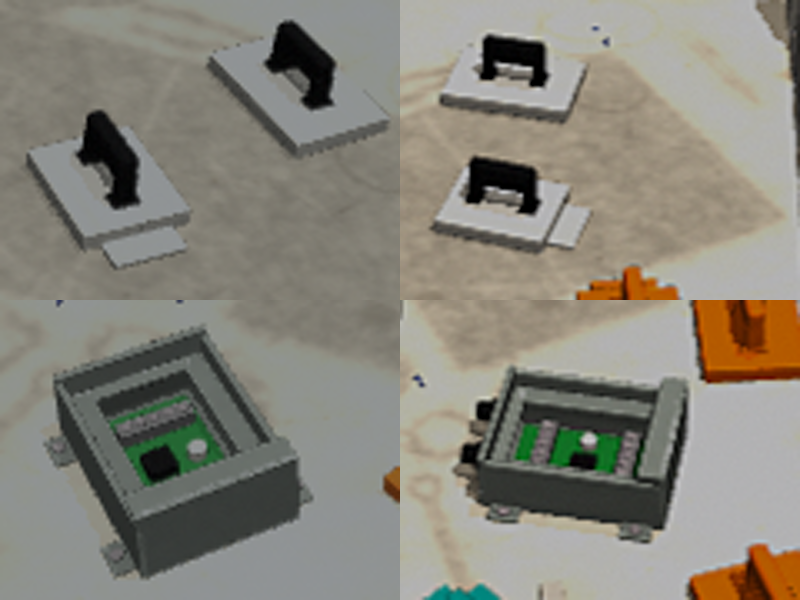

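The crops confirm it. The lower cover at scene (377,245) has the tab at crop (145,247), and the upper one is a plain rectangle. The box lip faces the robot. Next I'll cast rays for rough poses.

```bash
cat > h.py <<'E'
from workcell import *
import numpy as np, cv2
from scipy.spatial.transform import Rotation as R
def ray(i,p):
    p=np.atleast_2d(p).astype(float)
    d=np.c_[(p[:,0]-i['cx'])/i['fx'],(p[:,1]-i['cy'])/i['fy'],np.ones(len(p))]
    return np.array(i['origin']),R.from_quat(i['rotation']).apply(d)
def onz(i,p,z):
    o,d=ray(i,p); return o+d*((np.asarray(z)-o[2])/d[:,2])[:,None]
E
python3 - <<'E'
from h import *
np.set_printoptions(precision=4,suppress=True)
S=camera_info('scene');D=camera_info('side');k=1/3.3333
s=lambda pts,x0,y0,ox,oy:(np.array(pts)-[ox,oy])*k+[x0,y0]
c=s([(28,157),(87,240),(190,213)],345,190,0,0)
P=onz(S,c,.014);print('cover S farL nearL nearR',P)
t=s([(116,267),(186,247)],345,190,0,0);print('tongue edge S',onz(S,t,.004))
c=s([(435,225),(544,243),(570,188)],300,165,400,0)
print('cover D farL nearL nearR',onz(D,c,.014))
t=s([(570,247),(591,208)],300,165,400,0);print('tongue D',onz(D,t,.004))
h=s([(90,112),(133,158)],345,190,0,0);print('handle top S',onz(S,h,.052))
h=s([(471,158),(537,163)],300,165,400,0);print('handle top D',onz(D,h,.052))
l=s([(140,515),(298,450),(122,492),(283,437)],210,250,0,300);print('lip S outL outR inL inR',onz(S,l,.052))
l=s([(665,480),(688,380),(640,472),(661,376)],265,255,400,300);print('lip D',onz(D,l,.052))
l=s([(57,378),(205,330)],210,250,0,300);print('far top S L,R',onz(S,l,.046))
l=s([(483,463),(511,368)],265,255,400,300);print('far top D',onz(D,l,.046))
w=camera_info('wrist');o=get_obs();T=R.from_quat(o['ee_rot'])
print('cam in tool',T.inv().apply(w['origin']-o['position']),(T.inv()*R.from_quat(w['rotation'])).as_rotvec(),w['fx'])
print(T.as_matrix())
E
```

```text
cover S farL nearL nearR [[ 0.5514  0.0428  0.014 ]
 [ 0.4666  0.0614  0.014 ]
 [ 0.449  -0.0105  0.014 ]]
tongue edge S [[0.4448 0.0544 0.004 ]
 [0.4337 0.0051 0.004 ]]
cover D farL nearL nearR [[ 0.5584  0.0486  0.014 ]
 [ 0.47    0.0657  0.014 ]
 [ 0.4527 -0.007   0.014 ]]
tongue D [[0.4496 0.0571 0.004 ]
 [0.4348 0.0057 0.004 ]]
handle top S [[0.531  0.0101 0.052 ]
 [0.4798 0.0169 0.052 ]]
handle top D [[0.5323 0.0081 0.052 ]
 [0.4789 0.0114 0.052 ]]
lip S outL outR inL inR [[0.4507 0.3538 0.052 ]
 [0.4428 0.2579 0.052 ]
 [0.4704 0.3539 0.052 ]
 [0.4558 0.2594 0.052 ]]
lip D [[0.4509 0.3615 0.052 ]
 [0.4401 0.2634 0.052 ]
 [0.468  0.3553 0.052 ]
 [0.4592 0.2606 0.052 ]]
far top S L,R [[0.5742 0.3407 0.046 ]
 [0.5614 0.2476 0.046 ]]
far top D [[0.5747 0.3485 0.046 ]
 [0.5666 0.2531 0.046 ]]
cam in tool [ 0.0718 -0.0004 -0.1431] [-0.224  -0.2232  1.5596] 346.7443596694476
[[ 0.963   0.2694 -0.0004]
 [ 0.2694 -0.963   0.0012]
 [-0.     -0.0013 -1.    ]]
```

```bash
cat >> h.py <<'E'
def tool(yaw,tilt=0,flip=True):
    """tool rotation holding the cover at yaw (deg), far end up by tilt (deg); flip: tool x along -cover x"""
    C=R.from_euler('z',yaw,degrees=True)*R.from_euler('y',-tilt,degrees=True)
    return C*R.from_matrix(np.diag([-1,1,-1]) if flip else np.diag([1,-1,-1]))
def plan(p1,R1,n,p0=None,R0=None):
    o=get_obs(); p0=o['position'] if p0 is None else p0; R0=R.from_quat(o['ee_rot']) if R0 is None else R0
    w=(R0.inv()*R1).as_rotvec()/n; dp=(np.array(p1)-p0)/n; Rk=R0
    for k in range(n):
        print(np.round(Rk.inv().apply(dp)/.025,2).tolist(),np.round(np.degrees(w),2).tolist()); Rk=Rk*R.from_rotvec(w)
E
python3 - <<'E'
from h import *
plan([.50,.016,.20],tool(-12.5),30)
E
```

```text
[0.65, -0.67, 0.04] [-0.0, -0.0, -5.06]
[0.7, -0.61, 0.04] [-0.0, -0.0, -5.06]
[0.76, -0.55, 0.04] [-0.0, -0.0, -5.06]
[0.8, -0.48, 0.04] [-0.0, -0.0, -5.06]
[0.84, -0.41, 0.04] [-0.0, -0.0, -5.06]
[0.87, -0.33, 0.04] [-0.0, -0.0, -5.06]
[0.9, -0.25, 0.04] [-0.0, -0.0, -5.06]
[0.92, -0.17, 0.04] [-0.0, -0.0, -5.06]
[0.93, -0.09, 0.04] [-0.0, -0.0, -5.06]
[0.93, -0.01, 0.04] [-0.0, -0.0, -5.06]
[0.93, 0.07, 0.04] [-0.0, -0.0, -5.06]
[0.92, 0.16, 0.04] [-0.0, -0.0, -5.06]
[0.9, 0.24, 0.04] [-0.0, -0.0, -5.06]
[0.88, 0.31, 0.04] [-0.0, -0.0, -5.06]
[0.85, 0.39, 0.04] [-0.0, -0.0, -5.06]
[0.81, 0.46, 0.04] [-0.0, -0.0, -5.06]
[0.77, 0.53, 0.04] [-0.0, -0.0, -5.06]
[0.72, 0.6, 0.04] [-0.0, -0.0, -5.06]
[0.66, 0.66, 0.04] [-0.0, -0.0, -5.06]
[0.6, 0.72, 0.04] [-0.0, -0.0, -5.06]
[0.53, 0.77, 0.04] [-0.0, -0.0, -5.06]
[0.46, 0.81, 0.04] [-0.0, -0.0, -5.06]
[0.39, 0.85, 0.04] [-0.0, -0.0, -5.06]
[0.31, 0.88, 0.04] [-0.0, -0.0, -5.06]
[0.24, 0.9, 0.04] [-0.0, -0.0, -5.06]
[0.16, 0.92, 0.04] [-0.0, -0.0, -5.06]
[0.07, 0.93, 0.04] [-0.0, -0.0, -5.06]
[-0.01, 0.93, 0.04] [-0.0, -0.0, -5.06]
[-0.09, 0.93, 0.04] [-0.0, -0.0, -5.06]
[-0.17, 0.92, 0.04] [-0.0, -0.0, -5.06]
```

Request:
move_arm(
  moves=[
    [[0.65,-0.67,0],[0,0,-5],1],
    [[0.7,-0.6,0],[0,0,-5],1],
    [[0.75,-0.55,0],[0,0,-5],1],
    [[0.8,-0.5,0],[0,0,-5],1],
    [[0.85,-0.4,0],[0,0,-5],1],
  ],
)

```text
clock: 0.72
position: [0.2241, -0.4983, 0.231]
ee_rot: [0.937, 0.349, -0.0, -0.0]
ft_force: [1.0, 0.0, -0.4]
grip_width: 1.001
```

Request:
move_arm(
  moves=[
    [[0.87,-0.33,0],[0,0,-5],1],
    [[0.9,-0.25,0],[0,0,-5],1],
    [[0.92,-0.17,0],[0,0,-5],1],
    [[0.93,-0.1,0],[0,0,-5],1],
    [[0.93,0,0],[0,0,-5],1],
  ],
)

```text
clock: 1.35
position: [0.2802, -0.3961, 0.231]
ee_rot: [0.84, 0.543, -0.0, -0.0]
ft_force: [0.7, -0.3, 0.3]
grip_width: 1.003
```

Request:
move_arm(
  moves=[
    [[0.93,0.07,0],[0,0,-5],1],
    [[0.92,0.16,0],[0,0,-5],1],
    [[0.9,0.24,0],[0,0,-5],1],
    [[0.88,0.3,0],[0,0,-5],1],
    [[0.85,0.4,0],[0,0,-5],1],
  ],
)

```text
clock: 1.98
position: [0.3367, -0.2942, 0.2311]
ee_rot: [0.702, 0.712, -0.0, -0.0]
ft_force: [0.2, 0.2, -0.1]
grip_width: 0.998
```

Request:
move_arm(
  moves=[
    [[0.81,0.46,0],[0,0,-5],1],
    [[0.77,0.53,0],[0,0,-5],1],
    [[0.72,0.6,0],[0,0,-5],1],
    [[0.66,0.66,0],[0,0,-5],1],
    [[0.6,0.72,0],[0,0,-5],1],
  ],
)

```text
clock: 2.6
position: [0.3943, -0.1917, 0.2313]
ee_rot: [0.53, 0.848, -0.0, 0.0]
ft_force: [0.1, -0.2, -0.0]
grip_width: 0.995
```

Request:
move_arm(
  moves=[
    [[0.53,0.77,0],[0,0,-5],1],
    [[0.46,0.81,0],[0,0,-5],1],
    [[0.39,0.85,0],[0,0,-5],1],
    [[0.31,0.88,0],[0,0,-5],1],
    [[0.24,0.9,0],[0,0,-5],1],
  ],
)

```text
clock: 3.22
position: [0.4522, -0.0903, 0.2313]
ee_rot: [0.334, 0.943, -0.0, 0.0]
ft_force: [-0.2, 0.7, 0.3]
grip_width: 1.0
```

Request:
move_arm(
  moves=[
    [[0.16,0.92,0.2],[0,0,-5],1],
    [[0.07,0.93,0.2],[0,0,-5],1],
    [[0,0.93,0.2],[0,0,-5],1],
    [[-0.1,0.93,0.2],[0,0,-5],1],
    [[-0.17,0.92,0.2],[0,0,-6],1],
  ],
)

```text
clock: 3.85
position: [0.5103, 0.0108, 0.2058]
ee_rot: [0.113, 0.994, 0.0, -0.0]
ft_force: [0.0, -0.4, -0.1]
grip_width: 1.0
```

```bash
python3 - <<'E'
from h import *
o=get_obs();print(o['clock'],o['position'],R.from_quat(o['ee_rot']).as_matrix().round(3),o['joint_pos'])
i=camera_info('wrist');np.save('w1.npy',i,allow_pickle=True)
cv2.imwrite('pics/w1.png',camera('wrist')[:,:,::-1])
E
```

```text
3.85 [0.51033635 0.01083754 0.2058442 ] [[-0.974  0.225 -0.   ]
 [ 0.225  0.974  0.   ]
 [ 0.     0.    -1.   ]] [ 0.61574569  0.1699486  -0.79099038  1.76103604  0.12641825  1.2628217
  1.1369089 ]
```

View pics/w1.png

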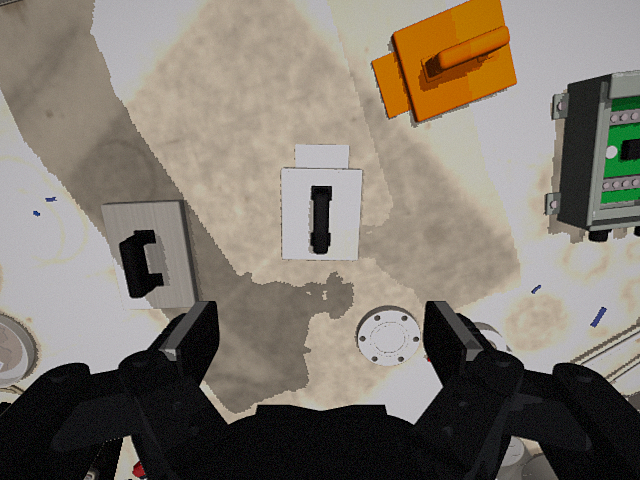

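The wrist picture shows the tongued cover at (321,213) with its tongue at (322,155) toward the robot, the plain cover at left (150,255), the flange at (388,335) and the box at right. I'll measure the cover pose from masks.

```bash
python3 - <<'E'
from h import *
np.set_printoptions(precision=4,suppress=True)
i=np.load('w1.npy',allow_pickle=True).item()
im=cv2.imread('pics/w1.png');x0,y0=255,125
g=cv2.cvtColor(im,cv2.COLOR_BGR2HSV)[y0:285,x0:385]
m=((g[:,:,2]>195)&(g[:,:,1]<25)).astype(np.uint8)
m=cv2.morphologyEx(m,cv2.MORPH_CLOSE,np.ones((3,3)))
_,L,st,_=cv2.connectedComponentsWithStats(m);print(st)
k=L[60:68,66-26]
lab=L[70,35];c=(L==lab).astype(np.uint8)
body=c.copy();body[:45]=0;r=cv2.minAreaRect(cv2.findNonZero(body));B=cv2.boxPoints(r)+[x0,y0]
print('body px',B,r[1]);P=onz(i,B,.014);print(P,'centre',P.mean(0)); print([np.linalg.norm(P[j]-P[j-1]) for j in range(4)])
d=[(P[(j+1)%4]-P[j]) for j in range(4)];print('edge dirs',[np.degrees(np.arctan2(v[1],v[0])) for v in d])
t=c.copy();t[38:]=0;l=L[28,65];t=(L==l).astype(np.uint8);t[40:]=0
T=cv2.boxPoints(cv2.minAreaRect(cv2.findNonZero(t)))+[x0,y0];print('tongue',T,onz(i,T,.004))
hm=(g[:,:,2]<70).astype(np.uint8);hm[:,:30]=0;hm[:,100:]=0
H=cv2.boxPoints(cv2.minAreaRect(cv2.findNonZero(hm)))+[x0,y0];print('handle',H,onz(i,H,.052))
E
```

```text
[[    0     0   130   160 18814]
 [   41    20    49     3    74]
 [   27    21    80    83   650]
 [   51    24     1     1     1]
 [   53    25     1     1     1]
 [   66    25     1     1     1]
 [   78    25     3     3     4]
 [   41    26     4     7    10]
 [   58    26     1     1     1]
 [   62    26     1     1     1]
 [   65    27     1     1     1]
 [   75    26     1     1     1]
 [   46    29     1     1     1]
 [   66    29     1     1     1]
 [   85    29     1     1     1]
 [   58    30     3     4     6]
 [   69    31     1     4     4]
 [   42    33     7     8    18]
 [   65    33     1     1     1]
 [   84    32     1     1     1]
 [   47    36     1     1     1]
 [   40    49     1     1     1]
 [   38    51     2     1     2]
 [   44    51     1     1     1]
 [   82    50     7     8    17]
 [   39    52    45    74   408]
 [   40    55     2     7     8]
 [   68    54     1     1     1]
 [   44    59     1     1     1]
 [   47    58     1     1     1]
 [   28    61     1     1     1]
 [   36    60     1     1     1]
 [   84    62    15    17    87]
 [   28    
[... 1661 characters left out ...]
  0.014 ]
 [ 0.5942  0.0594  0.014 ]
 [ 0.5639 -0.0715  0.014 ]] centre [0.5224 0.0071 0.014 ]
[np.float64(0.11668003098959137), np.float64(0.1222648423631555), np.float64(0.11662322085903164), np.float64(0.1343617491641983)]
edge dirs [np.float64(76.954394855235), np.float64(-10.134480976293597), np.float64(-103.0269053200754), np.float64(163.92124557095335)]
tongue [[255. 125.]
 [384. 125.]
 [384. 164.]
 [255. 164.]] [[ 0.4121 -0.0296  0.004 ]
 [ 0.4395  0.0888  0.004 ]
 [ 0.4749  0.0825  0.004 ]
 [ 0.4466 -0.0396  0.004 ]]
handle [[311. 186.]
 [331. 186.]
 [331. 253.]
 [311. 253.]] [[ 0.4743  0.0111  0.052 ]
 [ 0.4781  0.0277  0.052 ]
 [ 0.5366  0.0146  0.052 ]
 [ 0.5325 -0.0029  0.052 ]]
```

```bash
python3 - <<'E'
from h import *
np.set_printoptions(precision=4,suppress=True)
i=np.load('w1.npy',allow_pickle=True).item()
P=onz(i,[(281,168),(362,169),(360,262),(281,260)],.014);print(P,P.mean(0))
for a,b in((0,3),(1,2),(0,1),(3,2)):v=P[b]-P[a];print(np.linalg.norm(v),np.degrees(np.arctan2(v[1],v[0])))
T=onz(i,[(295,145),(349,146)],.004);print(T,T.mean(0))
# box side from this view, rough
im=cv2.imread('pics/w1.png')[130:280,260:380];cv2.imwrite('pics/w1c.png',cv2.resize(im,None,fx=5,fy=4,interpolation=cv2.INTER_CUBIC) if 0 else cv2.resize(im,None,fx=4,fy=4,interpolation=cv2.INTER_CUBIC))
E
```

```text
[[ 0.4556 -0.0147  0.014 ]
 [ 0.4738  0.0598  0.014 ]
 [ 0.5648  0.0398  0.014 ]
 [ 0.5445 -0.0383  0.014 ]] [0.5097 0.0116 0.014 ]
0.09200703412270174 -14.881486738246942
0.09317600107137992 -12.403123369159106
0.07668542629335628 76.26103755440023
0.08070054694099461 75.43605775095033
[[0.4382 0.0026 0.004 ]
 [0.4508 0.0528 0.004 ]] [0.4445 0.0277 0.004 ]
```

View pics/w1c.png

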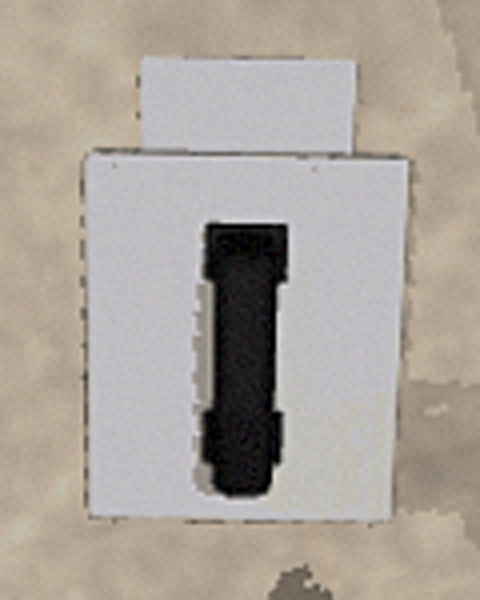

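The crop shows the body corners at (282,169), (362,170), (357,260) and (282,259), and the tongue edge on row 145. That puts the cover handle at about (0.508, 0.012) with yaw -13.7°. I'll look at the box from above before grasping, because the held cover would block that view.

Request:
move_arm(
  moves=[
    [[0.2,0.95,0],[0,0,-0.6],1],
    [[0.2,0.95,0],[0,0,-0.6],1],
    [[0.2,0.95,0],[0,0,-0.6],1],
    [[0.2,0.95,0],[0,0,-0.6],1],
  ],
)

```text
clock: 4.4
position: [0.5108, 0.108, 0.2061]
ee_rot: [0.094, 0.996, 0.0, -0.0]
ft_force: [-0.1, 0.5, 0.8]
grip_width: 1.0
```

Request:
move_arm(
  moves=[
    [[0.2,0.95,0],[0,0,-0.6],1],
    [[0.2,0.95,0],[0,0,-0.6],1],
    [[0.2,0.95,0],[0,0,-0.6],1],
    [[0.2,0.95,0],[0,0,-0.6],1],
  ],
)

```text
clock: 4.9
position: [0.5075, 0.205, 0.206]
ee_rot: [0.074, 0.997, 0.0, -0.0]
ft_force: [0.4, 0.3, 0.2]
grip_width: 1.002
```

Request:
move_arm(
  moves=[
    [[0.2,0.95,0],[0,0,-0.6],1],
    [[0.2,0.95,0],[0,0,-0.6],1],
    [[0.2,0.95,0],[0,0,-0.6],1],
    [[0.2,0.95,0],[0,0,-0.6],1],
    [[0,0,0],[0,0,0],1],
  ],
)

```text
clock: 5.52
position: [0.4993, 0.3031, 0.2059]
ee_rot: [0.051, 0.999, 0.001, -0.0]
ft_force: [0.1, 0.4, -0.1]
grip_width: 0.996
```

```bash
python3 - <<'E'
from h import *
o=get_obs();print(o['clock'],o['position'],R.from_quat(o['ee_rot']).as_matrix().round(3)[0],o['joint_pos'])
i=camera_info('wrist');np.save('w2.npy',i,allow_pickle=True)
im=camera('wrist')[:,:,::-1];cv2.imwrite('pics/w2.png',im)
cv2.imwrite('pics/w2c.png',cv2.resize(im[100:300,200:466],None,fx=3,fy=3,interpolation=cv2.INTER_CUBIC))
E
```

```text
5.525 [0.49934449 0.30305593 0.20591732] [-0.995  0.103 -0.001] [ 0.10315131  0.39693995 -0.91632826  1.57159113  0.31954601  1.33212649
  0.61640271]
```

View pics/w2c.png

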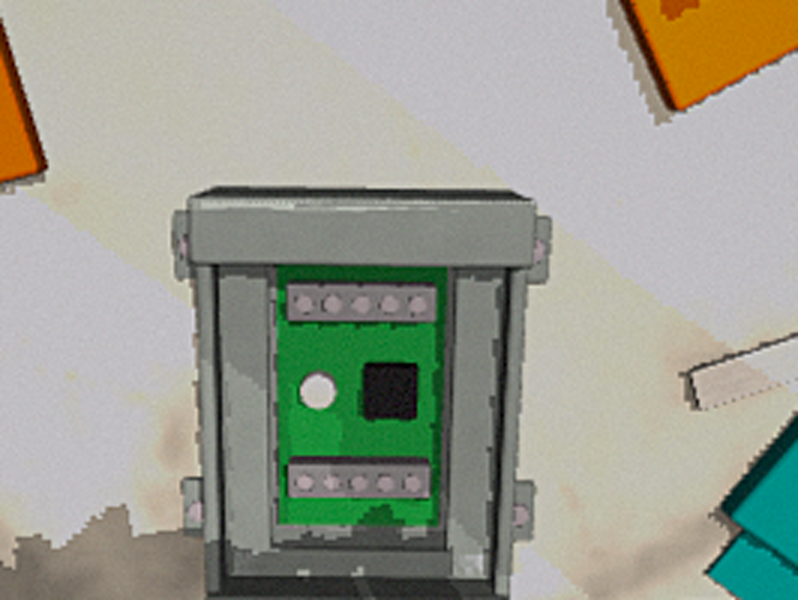

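The crop shows the box square to the tool. The lip's top face has outer corners at (190,200) and (534,202) and inner corners at (188,265) and (534,268), and the far wall is near row 590.

```bash
python3 - <<'E'
from h import *
np.set_printoptions(precision=4,suppress=True)
i=np.load('w2.npy',allow_pickle=True).item()
f=lambda p:np.array(p)/3+[200,100]
P=onz(i,f([(190,200),(534,202),(188,265),(534,268)]),.052);print(P)
for a,b in((0,1),(2,3),(0,2),(1,3)):v=P[b]-P[a];print(np.linalg.norm(v),np.degrees(np.arctan2(v[1],v[0])))
m=P[2:].mean(0);mo=P[:2].mean(0)
for y in(-5,-5.5,-6):
  c=np.array([np.cos(np.radians(y)),np.sin(np.radians(y))]);print(y,m[:2]+.046*c,mo[:2]+.065*c)
# far edges: sides of the box rim at z .042 (side walls), far wall rim z .046
print(onz(i,f([(198,330),(526,330),(206,590),(508,590)]),.042))
im=cv2.imread('pics/w2.png');cv2.imwrite('pics/w2d.png',cv2.resize(im[260:340,240:400],None,fx=5,fy=5,interpolation=cv2.INTER_CUBIC))
E
```

```text
[[0.4434 0.261  0.052 ]
 [0.4538 0.3566 0.052 ]
 [0.4612 0.2577 0.052 ]
 [0.4722 0.3555 0.052 ]]
0.09616503631235612 83.76857856554639
0.09841234057756838 83.59896458313548
0.01813518193665268 -10.334249549274634
0.01840453962774188 -3.274622065613042
-5 [0.5125 0.3026] [0.5133 0.3031]
-5.5 [0.5125 0.3022] [0.5133 0.3026]
-6 [0.5124 0.3018] [0.5132 0.302 ]
[[0.4817 0.256  0.042 ]
 [0.4918 0.3536 0.042 ]
 [0.5659 0.2462 0.042 ]
 [0.5759 0.3428 0.042 ]]
```

View pics/w2d.png

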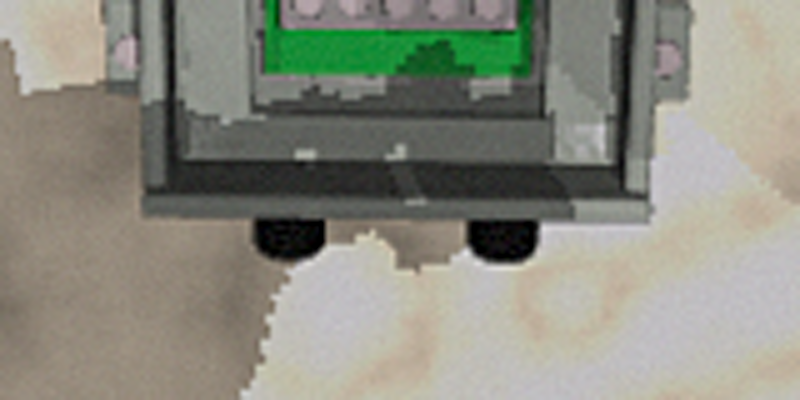

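The far wall's top outer edge runs from (143,216) to (652,221) in this crop. I'll combine it with the lip and plan the return to the cover.

```bash
python3 - <<'E'
from h import *
np.set_printoptions(precision=4,suppress=True)
i=np.load('w2.npy',allow_pickle=True).item()
P=onz(i,np.array([(143,216),(652,221)])/5+[240,260],.046);print(P,P.mean(0));v=P[1]-P[0];print(np.linalg.norm(v),np.degrees(np.arctan2(v[1],v[0])))
c=np.array([np.cos(np.radians(-6)),np.sin(np.radians(-6))]);print('centre',P.mean(0)[:2]-.065*c)
L=onz(i,np.array([(160,160),(640,160)])/5+[240,260],.030);print(L)
plan([.508,.012,.10],tool(-13.7),12)
E
```

```text
[[0.5709 0.246  0.046 ]
 [0.5819 0.3429 0.046 ]] [0.5764 0.2945 0.046 ]
0.09756958937977515 83.47095958094887
centre [0.5118 0.3012]
[[0.5665 0.2477 0.03  ]
 [0.5764 0.3431 0.03  ]]
[-0.13, -0.96, 0.35] [0.0, -0.0, 0.64]
[-0.14, -0.96, 0.35] [0.0, -0.0, 0.64]
[-0.15, -0.95, 0.35] [0.0, -0.0, 0.64]
[-0.16, -0.95, 0.35] [0.0, -0.0, 0.64]
[-0.17, -0.95, 0.35] [0.0, -0.0, 0.64]
[-0.18, -0.95, 0.35] [0.0, -0.0, 0.64]
[-0.19, -0.95, 0.35] [0.0, -0.0, 0.64]
[-0.2, -0.94, 0.35] [0.0, -0.0, 0.64]
[-0.21, -0.94, 0.35] [0.0, -0.0, 0.64]
[-0.22, -0.94, 0.35] [0.0, -0.0, 0.64]
[-0.23, -0.94, 0.35] [0.0, -0.0, 0.64]
[-0.24, -0.93, 0.35] [0.0, -0.0, 0.64]
```

Request:
move_arm(
  moves=[
    [[-0.13,-0.96,0],[0,0,0.6],1],
    [[-0.14,-0.96,0.1],[0,0,0.6],1],
    [[-0.15,-0.95,0.3],[0,0,0.7],1],
    [[-0.16,-0.95,0.3],[0,0,0.6],1],
    [[-0.17,-0.95,0.3],[0,0,0.7],1],
  ],
)

```text
clock: 6.2
position: [0.5039, 0.1779, 0.181]
ee_rot: [0.082, 0.997, -0.0, 0.0]
ft_force: [-0.1, -0.1, 0.4]
grip_width: 1.007
```

Request:
move_arm(
  moves=[
    [[-0.18,-0.95,0.4],[0,0,0.6],1],
    [[-0.19,-0.95,0.4],[0,0,0.7],1],
    [[-0.2,-0.94,0.4],[0,0,0.6],1],
    [[-0.21,-0.94,0.5],[0,0,0.6],1],
    [[-0.22,-0.94,0.5],[0,0,0.7],1],
  ],
)

```text
clock: 6.82
position: [0.5063, 0.0574, 0.1255]
ee_rot: [0.11, 0.994, -0.0, 0.0]
ft_force: [0.6, 1.5, 0.5]
grip_width: 1.0
```

Request:
move_arm(
  moves=[
    [[-0.23,-0.94,0.5],[0,0,0.6],1],
    [[-0.24,-0.93,0.5],[0,0,0.7],1],
    [[0,0,0],[0,0,0],1],
  ],
)

```text
clock: 7.2
position: [0.5068, 0.0083, 0.0999]
ee_rot: [0.122, 0.992, -0.0, -0.001]
ft_force: [-0.1, 0.3, 0.5]
grip_width: 1.0
```

```bash
python3 - <<'E'
from h import *
plan([.508,.012,.024],tool(-13.7),4)
E
```

```text
[-0.0, 0.04, 0.76] [-0.01, -0.03, -0.09]
[-0.0, 0.04, 0.76] [-0.01, -0.03, -0.09]
[-0.0, 0.04, 0.76] [-0.01, -0.03, -0.09]
[-0.0, 0.04, 0.76] [-0.01, -0.03, -0.09]
```

Request:
move_arm(
  moves=[
    [[0,0.04,0.76],[0,0,0],0.7],
    [[0,0.04,0.76],[0,0,0],0.6],
    [[0,0.04,0.76],[0,0,0],0.5],
    [[0,0.04,0.75],[0,0,0],0.5],
    [[0,0,0],[0,0,0],0.4],
  ],
)

```text
clock: 7.82
position: [0.5072, 0.0152, 0.0238]
ee_rot: [0.12, 0.993, 0.0, -0.001]
ft_force: [-0.1, -0.3, 0.6]
grip_width: 0.397
```

Request:
move_arm(
  moves=[
    [[0,0,0],[0,0,0],0],
    [[0,0,0],[0,0,0],0],
    [[0,0,0],[0,0,0],0],
    [[0,0,0],[0,0,0],0],
  ],
  squeeze=70,
)

```text
clock: 8.32
position: [0.5088, 0.0148, 0.0261]
ee_rot: [0.121, 0.993, -0.0, 0.001]
ft_force: [-0.6, -1.0, 4.9]
grip_width: 0.145
```

Request:
move_arm(
  moves=[
    [[0,0,-0.3],[0,0,0],0],
    [[0,0,-0.6],[0,0,0],0],
    [[0,0,-0.9],[0,0,0],0],
    [[0,0,-1],[0,0,0],0],
    [[0,0,-1],[0,0,0],0],
  ],
)

```text
clock: 8.95
position: [0.5083, 0.0149, 0.1222]
ee_rot: [0.121, 0.993, -0.0, 0.0]
ft_force: [0.4, -0.1, -2.8]
grip_width: 0.149
```

```bash
python3 - <<'E'
from h import *
o=get_obs();print(o['clock'],o['position'],o['ft_force'],o['grip_width'],R.from_quat(o['ee_rot']).as_matrix().round(3))
np.save('w3.npy',camera_info('wrist'),allow_pickle=True)
im=np.vstack([camera('wrist')[100:330,160:480],camera('side')[130:330,190:510]])[:,:,::-1]
cv2.imwrite('pics/w3.png',cv2.resize(im,None,fx=1.35,fy=1.35))
E
```

```text
8.95 [0.50829133 0.01492005 0.12217997] [ 0.38702178 -0.12480808 -2.81723153] 0.14889837978710446 [[-0.971  0.239  0.   ]
 [ 0.239  0.971 -0.   ]
 [-0.    -0.    -1.   ]]
```

View pics/w3.png

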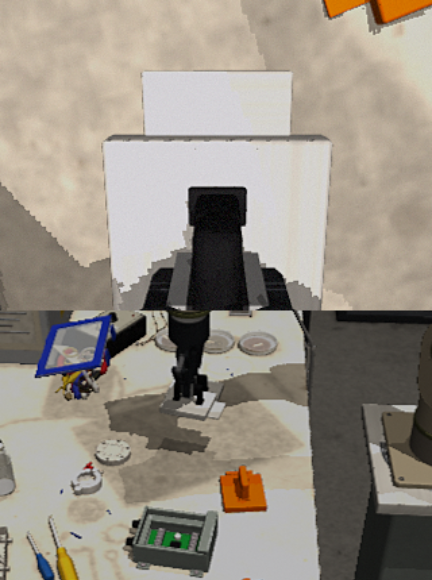

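The cover is gripped level. The tongue edge runs from (142,70) to (292,71) in the crop and is square to the tool. I'll measure the tongue in the tool frame and plan the tilted approach.

```bash
cat >> h.py <<'E'
BC=np.array([.512,.302,.030]);BY=-6.3
BR=R.from_euler('z',BY,degrees=True)
E
python3 - <<'E'
from h import *
np.set_printoptions(precision=4,suppress=True)
i=np.load('w3.npy',allow_pickle=True).item();o=get_obs();T=R.from_quat(o['ee_rot'])
f=lambda p:np.array(p)/1.35+[160,100]
q=lambda p,z:T.inv().apply(onz(i,f(p),z)-o['position'])
u=o['position'][2]-.0261
t=q([(142,70.5),(292,71.5)],u+.004);print('tongue in tool',t,t.mean(0),'w',t[1]-t[0])
print('body near top corners',q([(105,139),(330,141)],u+.014))
E
```

```text
tongue in tool [[ 0.0682 -0.0254  0.0218]
 [ 0.0678  0.0253  0.0218]] [ 0.068  -0.0001  0.0218] w [-0.0003  0.0508  0.    ]
body near top corners [[ 0.0465 -0.0371  0.0119]
 [ 0.0458  0.0374  0.0119]]
```

```bash
cat >> h.py <<'E'
TT=np.array([.068,0,.0241])
def tcp(tip,tilt):
    "TCP pose that puts the tongue tip (box frame, m) with given tilt"
    T=tool(BY,tilt); return BC+BR.apply(tip)-T.apply(TT),T
def where():
    o=get_obs();T=R.from_quat(o['ee_rot']);b=BR.inv()
    C=b*T*R.from_matrix(np.diag([-1,1,-1]))
    print('t',round(o['clock'],2),'tip mm',(b.apply(o['position']+T.apply(TT)-BC)*1e3).round(1),'yaw,tilt,roll',C.as_euler('zyx',degrees=True).round(2),'F',np.round(o['ft_force'],1),'grip',round(o['grip_width'],3))
E
python3 - <<'E'
from h import *
where();A=tcp([-.037,0,.05],20);print(A[0]);plan(*A,13)
E
```

```text
t 9.05 tip mm [ -37.8 -276.5   69.3] yaw,tilt,roll [-7.56 -0.28 -0.01] F [ 0.7 -0.  -2.2] grip 0.146
[0.53054375 0.29995275 0.12590396]
[0.15, 0.87, -0.01] [-0.1, -1.51, -0.58]
[0.14, 0.87, -0.01] [-0.1, -1.51, -0.58]
[0.13, 0.87, -0.01] [-0.1, -1.51, -0.58]
[0.12, 0.87, -0.01] [-0.1, -1.51, -0.58]
[0.11, 0.87, -0.01] [-0.1, -1.51, -0.58]
[0.1, 0.87, -0.02] [-0.1, -1.51, -0.58]
[0.09, 0.87, -0.02] [-0.1, -1.51, -0.58]
[0.08, 0.87, -0.02] [-0.1, -1.51, -0.58]
[0.08, 0.88, -0.02] [-0.1, -1.51, -0.58]
[0.07, 0.88, -0.02] [-0.1, -1.51, -0.58]
[0.06, 0.88, -0.02] [-0.1, -1.51, -0.58]
[0.05, 0.88, -0.02] [-0.1, -1.51, -0.58]
[0.04, 0.88, -0.02] [-0.1, -1.51, -0.58]
```

Request:
move_arm(
  moves=[
    [[0.15,0.87,0],[-0.1,-1.5,-0.6],0],
    [[0.14,0.87,0],[-0.1,-1.5,-0.6],0],
    [[0.13,0.87,0],[-0.1,-1.5,-0.6],0],
    [[0.12,0.87,0],[-0.1,-1.5,-0.6],0],
    [[0.11,0.87,0],[-0.1,-1.5,-0.6],0],
  ],
)

```text
clock: 9.68
position: [0.5159, 0.1251, 0.1195]
ee_rot: [0.094, 0.993, -0.004, 0.065]
ft_force: [0.5, -0.3, -3.1]
grip_width: 0.152
```

Request:
move_arm(
  moves=[
    [[0.1,0.87,0],[-0.1,-1.5,-0.6],0],
    [[0.09,0.87,0],[-0.1,-1.5,-0.6],0],
    [[0.08,0.87,0],[-0.1,-1.5,-0.6],0],
    [[0.08,0.88,0],[-0.1,-1.5,-0.6],0],
    [[0.07,0.88,0],[-0.1,-1.5,-0.6],0],
  ],
)

```text
clock: 10.3
position: [0.524, 0.2344, 0.118]
ee_rot: [0.068, 0.989, -0.007, 0.131]
ft_force: [-0.3, 0.3, -3.0]
grip_width: 0.149
```

Request:
move_arm(
  moves=[
    [[0.06,0.88,0],[-0.1,-1.5,-0.6],0],
    [[0.05,0.88,0],[-0.1,-1.5,-0.6],0],
    [[0.04,0.88,0],[-0.1,-1.5,-0.6],0],
    [[0,0,0],[0,0,0],0],
  ],
)

```text
clock: 10.8
position: [0.5277, 0.3018, 0.1171]
ee_rot: [0.05, 0.984, -0.009, 0.169]
ft_force: [-0.0, -0.1, -2.6]
grip_width: 0.148
```

```bash
python3 - <<'E'
from h import *
where();plan(*tcp([-.037,0,.05],20),2)
np.save('w4.npy',camera_info('wrist'),allow_pickle=True)
im=np.vstack([camera('wrist')[100:300,160:480],camera('side')[210:350,230:390].repeat(2,0).repeat(2,1)])[:,:,::-1]
cv2.imwrite('pics/w4.png',cv2.resize(im,None,fx=1.2,fy=1.2))
E
```

```text
t 10.8 tip mm [-40.4   1.   41.7] yaw,tilt,roll [  0.53 -19.45   0.15] F [-0.  -0.1 -2.6] grip 0.148
[-0.11, -0.03, -0.15] [0.07, -0.28, 0.24]
[-0.12, -0.03, -0.15] [0.07, -0.28, 0.24]
```

View pics/w4.png

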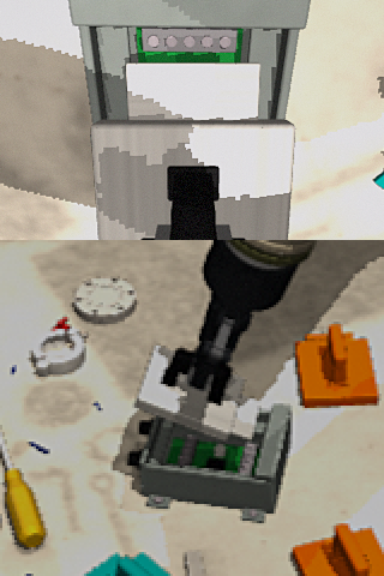

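The tilted cover sits over the box opening. The tongue edge is centred (x 126–260) between the lip ends, with the lip's inner edge at row 26 and the tongue at row 63. Next I'll lower it and hook it in.

```bash
python3 - <<'E'
from h import *
B=tcp([-.038,0,.007],20);C=tcp([-.057,0,.007],20)
plan(*B,4);print();plan(*C,4,*B)
E
```

```text
[0.11, 0.01, 0.33] [0.0, -0.14, 0.08]
[0.11, 0.01, 0.33] [0.0, -0.14, 0.08]
[0.11, 0.01, 0.32] [0.0, -0.14, 0.08]
[0.11, 0.01, 0.32] [0.0, -0.14, 0.08]

[0.18, 0.0, -0.06] [0.0, 0.0, 0.0]
[0.18, 0.0, -0.06] [0.0, 0.0, 0.0]
[0.18, 0.0, -0.06] [0.0, 0.0, 0.0]
[0.18, 0.0, -0.06] [0.0, 0.0, 0.0]
```

Request:
move_arm(
  moves=[
    [[0.11,0,0.33],[0,-0.15,0.1],0],
    [[0.11,0,0.33],[0,-0.15,0.1],0],
    [[0.11,0.02,0.32],[0,-0.15,0.1],0],
    [[0.11,0.02,0.32],[0,-0.15,0],0],
    [[0,0,0],[0,0,0],0],
  ],
)

```text
clock: 11.52
position: [0.5294, 0.3006, 0.0825]
ee_rot: [0.054, 0.983, -0.009, 0.174]
ft_force: [0.3, -0.3, -2.6]
grip_width: 0.147
```

```bash
python3 - <<'E'
from h import *
where();plan(*tcp([-.057,0,.007],20),4)
E
```

```text
t 11.53 tip mm [-38.1   0.5   6.6] yaw,tilt,roll [  0.04 -20.06   0.03] F [ 0.3 -0.3 -2.6] grip 0.147
[0.18, -0.01, -0.07] [0.01, 0.02, 0.01]
[0.18, -0.01, -0.07] [0.01, 0.02, 0.01]
[0.18, -0.01, -0.07] [0.01, 0.02, 0.01]
[0.18, -0.01, -0.07] [0.01, 0.02, 0.01]
```

Request:
move_arm(
  moves=[
    [[0.18,0,-0.06],[0,0,0],0],
    [[0.18,0,-0.06],[0,0,0],0],
    [[0.18,0,-0.07],[0,0,0],0],
    [[0.18,0,-0.07],[0,0,0],0],
    [[0,0,0],[0,0,0],0],
  ],
)

```text
clock: 12.15
position: [0.5106, 0.3031, 0.0836]
ee_rot: [0.054, 0.983, -0.009, 0.175]
ft_force: [-0.3, 0.0, -2.9]
grip_width: 0.146
```

```bash
python3 - <<'E'
from h import *
where();plan(*tcp([-.057,0,.004],8),6)
im=np.vstack([camera('wrist')[70:230,160:480],camera('side')[220:340,240:400].repeat(2,0).repeat(2,1)])[:,:,::-1]
cv2.imwrite('pics/w5.png',cv2.resize(im,None,fx=1.4,fy=1.4))
E
```

```text
t 12.15 tip mm [-57.1   0.9   7.5] yaw,tilt,roll [  0.05 -20.15   0.07] F [-0.3  0.  -2.9] grip 0.146
[-0.02, -0.01, 0.12] [0.01, 2.02, 0.01]
[-0.02, -0.01, 0.12] [0.01, 2.02, 0.01]
[-0.02, -0.01, 0.12] [0.01, 2.02, 0.01]
[-0.03, -0.01, 0.12] [0.01, 2.02, 0.01]
[-0.03, -0.01, 0.12] [0.01, 2.02, 0.01]
[-0.04, -0.01, 0.12] [0.01, 2.02, 0.01]
```

View pics/w5.png

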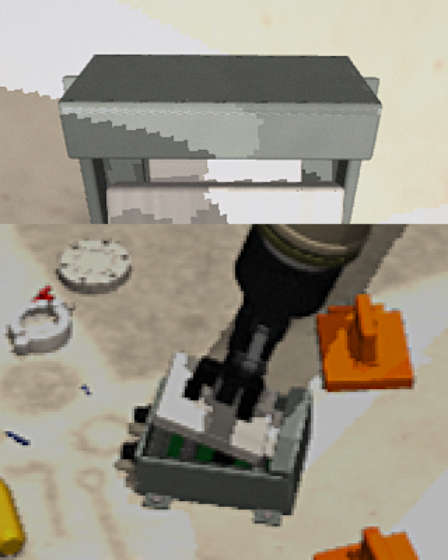

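The tongue is under the lip with no contact force, and the body's near edge (107–345) lies between the side walls. I'll swing the far end down.

Request:
move_arm(
  moves=[
    [[-0.02,0,0.12],[0,2,0],0],
    [[-0.02,0,0.12],[0,2,0],0],
    [[-0.02,-0.02,0.12],[0,2,0],0],
  ],
)

```text
clock: 12.62
position: [0.5153, 0.3018, 0.0753]
ee_rot: [0.055, 0.991, -0.006, 0.122]
ft_force: [-0.2, -0.6, -2.9]
grip_width: 0.152
```

Request:
move_arm(
  moves=[
    [[-0.03,-0.02,0.12],[0,2,0],0],
    [[-0.03,-0.02,0.12],[0,2,0],0],
    [[-0.04,0,0.12],[0,2,0],0],
    [[0,0,0],[0,0,0],0],
  ],
)

```text
clock: 13.12
position: [0.5199, 0.3001, 0.0667]
ee_rot: [0.055, 0.996, -0.003, 0.07]
ft_force: [-0.5, 0.7, -2.3]
grip_width: 0.148
```

```bash
python3 - <<'E'
from h import *
where();plan(*tcp([-.057,0,.003],0),5)
E
```

```text
t 13.12 tip mm [-55.9  -1.    3.3] yaw,tilt,roll [-0.07 -8.06  0.05] F [-0.5  0.7 -2.3] grip 0.148
[-0.01, 0.01, 0.08] [0.01, 1.61, -0.01]
[-0.02, 0.01, 0.08] [0.01, 1.61, -0.01]
[-0.02, 0.01, 0.08] [0.01, 1.61, -0.01]
[-0.02, 0.01, 0.08] [0.01, 1.61, -0.01]
[-0.02, 0.01, 0.08] [0.01, 1.61, -0.01]
```

Request:
move_arm(
  moves=[
    [[0,0.02,0.08],[0,1.6,0],0],
    [[-0.02,0.02,0.08],[0,1.6,0],0],
    [[-0.02,0,0.08],[0,1.6,0],0],
  ],
)

```text
clock: 13.5
position: [0.5212, 0.3013, 0.0611]
ee_rot: [0.055, 0.998, -0.001, 0.028]
ft_force: [0.1, 0.1, -3.1]
grip_width: 0.15
```

Request:
move_arm(
  moves=[
    [[-0.02,0,0.08],[0,1.6,0],0],
    [[-0.02,0,0.08],[0,1.6,0],0],
    [[0,0,0],[0,0,0],0],
  ],
)

```text
clock: 13.88
position: [0.5226, 0.3009, 0.0569]
ee_rot: [0.055, 0.998, 0.0, 0.001]
ft_force: [0.4, -0.5, -2.8]
grip_width: 0.153
```

```bash
python3 - <<'E'
from h import *
where()
E
```

```text
t 13.88 tip mm [-57.3   0.1   2.7] yaw,tilt,roll [-0.04 -0.07  0.06] F [ 0.4 -0.5 -2.8] grip 0.153
```

Request:
move_arm(
  moves=[
    [[0,0,0.03],[0,0,0],0],
    [[0,0,0.03],[0,0,0],0],
    [[0,0,0],[0,0,0],0],
  ],
)

```text
clock: 14.25
position: [0.522, 0.3014, 0.0562]
ee_rot: [0.055, 0.999, 0.0, 0.001]
ft_force: [-2.3, -0.7, 3.0]
grip_width: 0.155
```

It has made contact: the vertical force went from -2.8 N to +3 N. I'll release and retreat.

Request:
move_arm(
  moves=[
    [[0,0,0],[0,0,0],0.3],
    [[0,0,0],[0,0,0],0.45],
    [[0,0,0],[0,0,0],0.45],
    [[0,0,-0.2],[0,0,0],0.45],
    [[0,0,-0.6],[0,0,0],0.45],
  ],
)

```text
clock: 14.88
position: [0.5218, 0.301, 0.076]
ee_rot: [0.055, 0.998, 0.0, 0.001]
ft_force: [0.4, 0.3, 0.1]
grip_width: 0.45
```

Request:
move_arm(
  moves=[
    [[0,0,-1],[0,0,0],0.45],
    [[0,0,-1],[0,0,0],0.45],
    [[0,0,-1],[0,0,0],0.45],
    [[0,0,-1],[0,0,0],0.45],
    [[0,0,-1],[0,0,0],0.45],
  ],
)

```text
clock: 15.5
position: [0.5218, 0.3013, 0.2028]
ee_rot: [0.055, 0.999, 0.001, 0.002]
ft_force: [0.3, 1.1, -0.2]
grip_width: 0.448
```

```bash
python3 - <<'E'
from h import *
o=get_obs();print(o['clock'],o['position'],o['ft_force'],o['grip_width'])
np.save('w6.npy',camera_info('wrist'),allow_pickle=True)
w=camera('wrist');s=camera('side')
im=np.hstack([w[130:310,230:410],s[250:340,270:360].repeat(2,0).repeat(2,1)])[:,:,::-1]
cv2.imwrite('pics/w6.png',cv2.resize(im,None,fx=2.2,fy=2.2,interpolation=cv2.INTER_CUBIC))
E
```

```text
15.5 [0.52180838 0.30129983 0.20283315] [ 0.33784241  1.12055316 -0.18637826] 0.44807323585517883
```

View pics/w6.png

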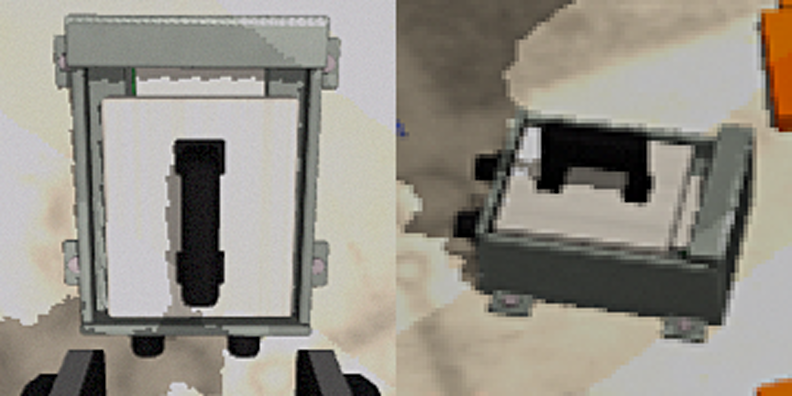

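The cover lies inside the walls with its tongue running under the lip. The body corners are at (103,98), (298,98), (296,317) and (107,317). I'll do a quick numeric check before handing in.

```bash
python3 - <<'E'
from h import *
i=np.load('w6.npy',allow_pickle=True).item()
P=onz(i,np.array([(103,98),(298,98),(296,317),(107,317)])/2.2+[230,130],.044)
b=BR.inv().apply(P-BC)*1e3;print(b.round(1));print('tip x',(b[:2,0].mean()-22).round(1),(b[2:,0].mean()-114).round(1),'y',b[:,1].mean().round(1),'lengths',(b[2:,0].mean()-b[:2,0].mean()).round(1),(b[1,1]-b[0,1]).round(1),(b[2,1]-b[3,1]).round(1))
L=onz(i,np.array([(68,53),(326,53)])/2.2+[230,130],.052);print('lip top inner',(BR.inv().apply(L-BC)*1e3).round(1))
E
```

```text
[[-34.  -36.7  14. ]
 [-34.   39.3  14. ]
 [ 57.4  41.8  14. ]
 [ 57.4 -38.2  14. ]]
tip x -56.0 -56.6 y 1.5 lengths 91.3 76.0 80.0
lip top inner [[-51.2 -48.2  22. ]
 [-51.2  48.1  22. ]]
```

```bash
python3 -c "from workcell import *; print(hand_in())"
```

```text
the job is handed in; nothing more can be done
None
```

The job is handed in at about 15.5 s on the robot's clock; `hand_in` gives no verdict. The bare-metal tongued cover is in the box: I gripped it by the handle, tilted it 20°, hooked the tongue under the lip, swung it flat onto the ledge and let go.

**Last checks on the cover:**
- **Hook:** with the cover still tilted 20°, the tongue edge was at x -57 mm and z +7.5 mm in the box frame. That is inside the required window.
- **Seating:** before release the cover was flat within 0.1°, and the force at the last lowering step showed it resting on the ledge.
- **Final position:** the last wrist picture puts the tongue edge at x about -56 mm and the cover 1.5 mm off the middle. The visible top face measured 91 × 78 mm (actual 92 × 78 mm), which fits it lying at the right height.
- **Release:** the gripper was clear of everything and the arm read close to zero force.

**Disagreements and gaps:**
- My last quick pick of the lip's upper inner edge came out 5 mm off in x. I put this down to a rough pixel choice, because the earlier lip and far-wall measurements agreed within about 1.5 mm.
- I did not measure the plain cover, pipe clamp and blank flange again at the end. I saw no contact with any of them during the moves.

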